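# Sweep the loose heat sinks into the parts pan

## Task

Sweep the three small finned heat sinks along the bench into the open-fronted parts pan by pushing them with the fingers, so that all three lie flat on its floor, wholly inside past the sloping lip. Do not pick up or lift any of them, and leave the jar, the loupe and the other things on the bench where they stand.

Things in the scene. Friction and masses are not known exactly. Their poses are not given: they have to be found in the camera images.
- pan: grey sheet-metal parts pan fixed to the bench, 100 mm deep (x) by 176 mm wide (y). Origin: centre of its underside; x points from mouth to back wall. Walls 3 mm thick, 28 mm high with rim: back (inner face x = 47 mm) and both sides (inner faces y = +-85 mm); the whole side at x = -50 is open. Floor 2 mm above the bench; a full-width lip slopes up to it from x = -50 to x = -36 mm
- sink_a: small square plain-aluminium heat sink with six upright fins, 26 x 26 x 13 mm, 20 to 45 g, loose on the bench in front of the pan's mouth; three are alike. Origin at the centre of its underside; z up
- sink_b: small square plain-aluminium heat sink with six upright fins, 26 x 26 x 13 mm, 20 to 45 g, loose on the bench in front of the pan's mouth; three are alike. Origin at the centre of its underside; z up
- sink_c: small square plain-aluminium heat sink with six upright fins, 26 x 26 x 13 mm, 20 to 45 g, loose on the bench in front of the pan's mouth; three are alike. Origin at the centre of its underside; z up
- flux_jar: small round jar with a screw lid, 36 mm across, 33 mm high, loose, standing among the heat sinks; origin at the centre of its underside. To stay where it is
- loupe: black conical loupe, 36 mm across, 30 mm high, loose, standing among the heat sinks; origin at the centre of its underside. To stay where it is
- solder_spool: spool of solder wire, 55 mm across, 36 mm high, loose, on the thin mat to the left of the pan; origin at the centre of its underside. To stay where it is
- tape_roll: roll of amber tape lying flat, 60 mm across, 12 mm high, loose, on the thin mat to the left of the pan; origin at the centre of its underside. To stay where it is
- eraser_block: cleaning rubber in a card sleeve, 56 x 23 x 15 mm, loose, on the thin mat to the left of the pan; origin at the centre of its underside. To stay where it is

How it is judged:
By the outcome, as a careful person would: the job done as asked, in the order asked, and still so for the second after the job is handed in, with the robot touching nothing.
It also fails if it takes over 64 s, if anything falls off the work surface, if the arm or the gripper's body presses on something with over 40 N, if the wrist force passes 120 N, or if a joint passes its speed limit or range.

## Robot

A 7-joint arm with a two-finger parallel gripper is mounted at the origin on a cart in front of the work surface, level with it; the furniture and walls round the work are solid. World frame = base frame: x ahead of the robot, y to its left, z up, the work surface at z = 0. Lengths are in m, angles in degrees, forces in N, time in s.
With the tool pointing down it reaches from about 0.4 to 0.875 m from the base axis. Payload 19.3 kg.
Tool frame: the origin (TCP) lies on the centre line of the jaws, within the pads' length; the fingertips stand 25 mm ahead of it and the grasp point (between the pads) lies 6 mm ahead of it; z points along the fingers, y is the line along which they close (so a half turn about z gives the same grasp; the last joint's range is limited). The gripper opens to 85 mm and grips with 20 to 120 N. Pads are 22 mm wide; open, the fingers measure 114 mm over their backs; the gripper's body (76 mm by 85 mm) begins 54 mm behind the grasp point. The pads swing forward as they close: fully open they stand 13 mm farther back than shut.
Start: joints at [-72.605, 29.874, -2.08, 91.645, 1.215, 58.505, -6.463], TCP at [0.228, 0.582, 0.256] pointing down, gripper open.
Joint ranges: [-166.77, 166.77], [-17.47, 122.26], [-85.68, 81.53], [9.62, 139.38], [-72.42, 252.41], [9.2, 110.78], [-144.41, 144.41]. Speed limits (degrees/s): [108.29, 108.29, 136.94, 136.94, 172.46, 172.46, 172.46].

## Interface

Orientations are given as a 3x3 rotation matrix whose columns are the frame's x, y, z axes.
In Python, from station import bot, release, grasp, solve_ik, imaging, nets gives the robot as it stands. Calls block until the motion is done:
- bot.move_to(position, orientation): joint-space move of the TCP to a pose.
- bot.movel(position, orientation=None, vel=0.15): straight line of the TCP; orientation=None keeps the orientation; vel is the mean speed in m/s.
- bot.move_j(angles): joint-space move.
- release() and grasp(grasp_force=None): open the fingers fully, or close them until they stop; grasp_force is the grip in N (None keeps the last).
- bot.pause(seconds).
- solve_ik(position, orientation): joint angles nearest the present ones, or None.
- bot.observe(): the state.
- imaging.grab_frame(name): name is "scene" or "top" or "wrist"; returns (picture, depth): 400x640x3 uint8, red, green, blue; 400x640 float32, m along the optical axis (not along the pixel's ray), 0 where there is no reading.
- imaging.get_calibration(name): a dict with "camera_matrix" (3x3 intrinsics, pixels), "extrinsics" (4x4, takes a point from camera to world coordinates). Camera axes: x right, y down, z forward; pixel columns grow to the right and rows downward; lengths in m; the calibration is good to about 2 mm. The wrist camera is an equidistant fisheye: a pixel r from the principal point sees the ray r / f radians off the axis. A picture is of the moment at which its call begins: read the wrist's pose just before it. get_calibration takes no time and is no camera call; for the wrist camera it gives the pose at the moment of the call.
A pose or a line that the arm cannot do raises bot.Unreachable and nothing moves.
- bot.job_done(): hands the job in; it is judged then, once.
Trained networks look in the newest picture that a camera, given by its name, has taken for a name from the list of things; names that differ only in an ending like _2 or _b are one class to them, and where a whole thing is asked for, a point or a joint stands for the part that bears it (a point fixed in the world has none). Each returns a list of dicts, best first, with "p" (0 to 1); they miss things now and then, are a little off and sometimes report something else, mostly with a low value. They report only what shows in the picture. A call takes as long as a camera call.
- nets.look_for(name, camera): "position" ([column, row] in pixels, amid what is visible of it).
- nets.silhouettes(name, camera): "region" (400x640 bool, what is visible of it) and "position" ([column, row] in pixels, amid what is visible of it).
The state is a dict: "clock": time; "q": joint angles; "joint_vel": joint speeds; "effort": joint torques, N m; "tool_pos": TCP position; "tool_rot": TCP orientation; "contact_force": force on the tool from outside, world axes, zero at the start; "ft_torque": the same for the moment, N m; "gripper_width": finger opening in m; "grip_force": force on a finger pad.
Only numpy, scipy, OpenCV 4.12 (cv2) and the standard library are available. Lean on these libraries where they do the work, as an engineer would, in place of code of your own. Each camera call takes 0.05 s, during which the arm holds its last target. There are 200 camera calls.

## Working session

There is one attempt and no reset: what is moved stays moved. The work goes in short steps, each a Python script; the robot and the scene stay as the last script left them, time stands still between calls to the robot, and variables do not carry over. Pictures are saved under pics/ and viewed, at most 10 in all, crops included, and the job is handed in when it is done.

```bash
mkdir -p pics; ls
cat > h.py <<'E'
import numpy as np, cv2
from station import bot, release, grasp, solve_ik, imaging, nets
def world(cam,depth,mask_or_px):
    c=imaging.get_calibration(cam);K=np.array(c["camera_matrix"]);T=np.array(c["extrinsics"])
    if mask_or_px.dtype==bool: v,u=np.nonzero(mask_or_px)
    else: u,v=mask_or_px.T.astype(int)
    z=depth[v,u];ok=z>0;u,v,z=u[ok],v[ok],z[ok]
    P=np.stack([(u-K[0,2])/K[0,0]*z,(v-K[1,2])/K[1,1]*z,z],1)
    return P@T[:3,:3].T+T[:3,3]
def save(n,im): cv2.imwrite(f"pics/{n}.png",im[:,:,::-1])
E
python3 - <<'E'
from h import *
for cam in ("top","scene"):
    im,d=imaging.grab_frame(cam); save(cam+"1",im)
    print(cam,np.round(imaging.get_calibration(cam)["extrinsics"],3).tolist(), np.round(imaging.get_calibration(cam)["camera_matrix"],1).tolist())
    for n in ("pan","sink_a","flux_jar","loupe","solder_spool","tape_roll","eraser_block"):
        for r in nets.silhouettes(n,cam):
            if r["p"]<.3: continue
            P=world(cam,d,r["region"]); 
            if len(P)<10: continue
            zt=np.percentile(P[:,2],95); Q=P[P[:,2]>zt-.006]
            rc=cv2.minAreaRect((P[:,:2]*1000).astype(np.float32))
            print(n,round(r["p"],2),np.round(r["position"]),len(P),"med",np.round(np.median(P,0),3),"zt",round(zt,3),"top",np.round(Q.mean(0),3),"rect",np.round(rc[0]),np.round(rc[1]),round(rc[2]))
E
```

```text
pics
top [[-0.018, -0.991, 0.136, 0.42], [-1.0, 0.015, -0.016, 0.349], [0.014, -0.136, -0.991, 0.888], [0.0, 0.0, 0.0, 1.0]] [[409.6, 0.0, 321.2], [0.0, 409.6, 203.4], [0.0, 0.0, 1.0]]
pan 0.9 [368. 158.] 3884 med [0.65  0.225 0.002] zt 0.026 top [0.669 0.228 0.026] rect [652. 223.] [112. 186.] 6
sink_a 0.56 [341. 203.] 113 med [0.54  0.296 0.008] zt 0.015 top [0.539 0.297 0.012] rect [540. 296.] [23. 24.] 74
sink_a 0.47 [412. 198.] 153 med [0.555 0.137 0.008] zt 0.014 top [0.554 0.137 0.012] rect [554. 135.] [27. 26.] 83
sink_a 0.44 [386. 250.] 150 med [0.438 0.203 0.004] zt 0.014 top [0.438 0.203 0.012] rect [438. 202.] [27. 27.] 17
flux_jar 0.6 [297. 202.] 380 med [0.531 0.402 0.013] zt 0.016 top [0.53  0.405 0.013] rect [531. 405.] [59. 56.] 44
flux_jar 0.59 [402. 217.] 245 med [0.502 0.17  0.032] zt 0.035 top [0.503 0.169 0.033] rect [506. 168.] [34. 41.] 76
loupe 0.68 [400. 217.] 238 med [0.502 0.17  0.032] zt 0.035 top [0.503 0.169 0.033] rect [502. 169.] [33. 33.] 44
loupe 0.57 [360. 224.] 198 med [0.491 0.256 0.025] zt 0.031 top [0.491 0.254 0.028] rect [490. 255.] [32. 30.]
[... 895 characters left out ...]
_a 0.49 [310. 277.] 300 med [0.435 0.2   0.009] zt 0.013 top [0.436 0.201 0.011] rect [440. 204.] [35. 30.] 17
flux_jar 0.79 [354. 270.] 466 med [0.497 0.163 0.031] zt 0.033 top [0.501 0.166 0.032] rect [502. 166.] [34. 34.] 20
loupe 0.82 [316. 243.] 408 med [0.487 0.249 0.023] zt 0.03 top [0.491 0.253 0.027] rect [489. 253.] [33. 36.] 42
solder_spool 0.61 [234. 186.] 784 med [0.437 0.433 0.036] zt 0.039 top [0.44  0.44  0.037] rect [441. 442.] [55. 53.] 73
tape_roll 0.82 [283. 184.] 581 med [0.526 0.402 0.012] zt 0.014 top [0.528 0.402 0.013] rect [529. 407.] [67. 60.] 52
eraser_block 0.71 [235. 145.] 274 med [0.506 0.546 0.015] zt 0.018 top [0.508 0.549 0.015] rect [509. 550.] [55. 24.] 10
```

Run:
```python
import cv2
a=cv2.imread("pics/top1.png")[120:300,200:460]; cv2.imwrite("pics/t1c.png",cv2.resize(a,None,fx=3,fy=3,interpolation=cv2.INTER_CUBIC))
```

```text
(no output)
```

View pics/t1c.png

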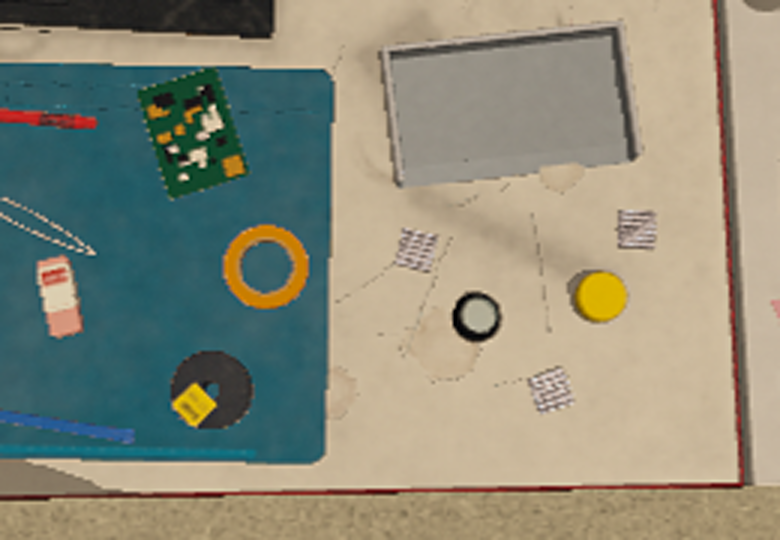

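View pics/scene1.png

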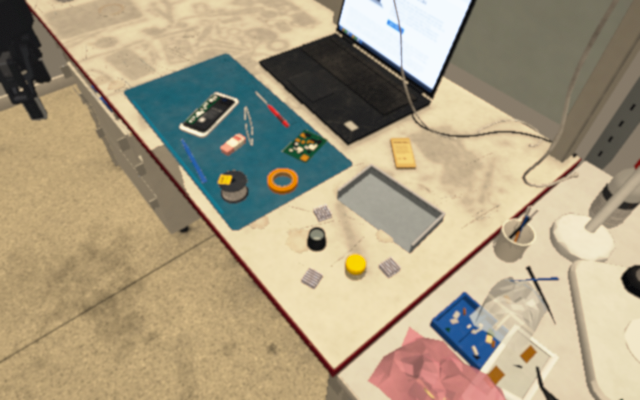

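The pictures show the pan opening toward the robot, turned about +6°. Sinks 1 and 2 sit outside its side-wall lines, and sink 3 is behind the gap between the loupe and the jar. I'll fit the pan pose, then express everything in the pan frame.

```bash
cat >> h.py <<'E'
from scipy.optimize import least_squares
def toP(w,pp): # world->pan
    x,y,t=pp; c,s=np.cos(t),np.sin(t); d=np.asarray(w)[...,:2]-[x,y]
    return d@np.array([[c,-s],[s,c]])
def toW(p,pp):
    x,y,t=pp; c,s=np.cos(t),np.sin(t)
    return np.asarray(p)@np.array([[c,s],[-s,c]])+[x,y]
def sinks(cam="top"):
    im,d=imaging.grab_frame(cam); out=[]
    for r in nets.silhouettes("sink_a",cam):
        P=world(cam,d,r["region"])
        if r["p"]<.15 or len(P)<20: continue
        rc=cv2.minAreaRect((P[:,:2]*1000).astype(np.float32))
        Q=P[P[:,2]>np.percentile(P[:,2],95)-.006].mean(0)
        out.append((round(r["p"],2),Q,np.array(rc[0])/1000,rc[2]))
    return im,d,out
E
python3 - <<'E'
from h import *
R=[]
for cam in ("top","scene"):
    im,d=imaging.grab_frame(cam); r=nets.silhouettes("pan",cam)[0]["region"]
    P=world(cam,d,cv2.dilate(r.astype(np.uint8),np.ones((5,5)))>0)
    Q=P[(P[:,2]>.022)&(P[:,2]<.034)]
    def f(p):
        q=toP(Q,p); x,y=q[:,0],q[:,1]
        back=np.hypot(x-.0485,np.maximum(abs(y)-.0865,0)); side=np.hypot(abs(y)-.0865,np.maximum(np.maximum(x-.0485,-.05-x),0))
        return np.minimum(back,side)
    s=least_squares(f,[.652,.223,.1],loss="soft_l1",f_scale=.002,x_scale=[.01,.01,.1])
    print(cam,len(Q),np.round(s.x,4),np.median(f(s.x))); R.append(s.x)
    q=toP(P[(P[:,2]<.01)],s.x); print("floor z",np.median(P[P[:,2]<.01,2]))
pp=np.mean(R,0); np.save("pp.npy",pp)
im,d,S=sinks()
for s in S: print(s[0],"pan",np.round(toP(s[1],pp),4),np.round(toP(s[2],pp),4),round(s[3]))
for n,w in dict(jar=(.502,.1675),loupe=(.491,.2535)).items(): print(n,np.round(toP(w,pp),4))
c,s_=np.cos(pp[2]),np.sin(pp[2])
for sg in (1,-1):
    y=np.array([-s_,c,0])*sg; z=np.array([0,0,-1.]); Rm=np.stack([np.cross(y,z),y,z],1)
    for p in [(-.25,0),(-.014,.05),(-.014,-.05),(-.08,-.12)]:
        q=solve_ik([*toW(p,pp),.03],Rm); print(sg,p,None if q is None else np.round(q))
E
```

```text
top 388 [0.6458 0.227  0.0977] 0.0012303691588550908
floor z 0.0013138143239679878
scene 495 [0.6445 0.2253 0.0989] 0.0010493308557832648
floor z 0.0008934180948324544
0.63 pan [-0.2097 -0.0014] [-0.209 -0.003] 17
0.44 pan [-0.0978  0.081 ] [-0.0974  0.0809] 76
0.43 pan [-0.1006 -0.08  ] [-0.1003 -0.0817] 86
jar [-0.1482 -0.0444]
loupe [-0.1508  0.0423]
1 (-0.25, 0) [-31.  38.  -4. 126.   9.  16.  52.]
1 (-0.014, 0.05) [-25.  51.  -5.  89.   6.  41.  62.]
1 (-0.014, -0.05) [-18.  49.  -4.  93.   5.  38.  71.]
1 (-0.08, -0.12) [-14.  45.  -3. 105.   4.  30.  77.]
-1 (-0.25, 0) [-45.  39.  14. 127. -31.  17. -88.]
-1 (-0.014, 0.05) [-46.  56.  30.  90. -36.  44. -85.]
-1 (-0.014, -0.05) [-39.  54.  30.  94. -38.  42. -75.]
-1 (-0.08, -0.12) [-35.  49.  28. 106. -39.  35. -66.]
```

```bash
cat >> h.py <<'E'
pp=np.load("pp.npy"); _y=np.array([-np.sin(pp[2]),np.cos(pp[2]),0]); _z=np.array([0,0,-1.])
RT=np.stack([np.cross(_y,_z),_y,_z],1)
LOW,HIGH=.0305,.085
def push(a,b,v=.06):
    "descend at pan-frame a, push to b, back off 6 mm, rise"
    a,b=np.array(a),np.array(b); u=(b-a)/np.linalg.norm(b-a)
    W=lambda p,z:[*toW(p,pp),z]
    bot.movel(W(a,HIGH),RT,vel=.2); bot.movel(W(a,LOW),vel=.12)
    f0=np.array(bot.observe()["contact_force"])
    bot.movel(W(b,LOW),vel=v); f=np.array(bot.observe()["contact_force"])
    bot.movel(W(b-.006*u,LOW),vel=.08); bot.movel(W(b-.006*u,HIGH),vel=.2)
    o=bot.observe(); print("t",round(o["clock"],1),"f0",np.round(f0,1),"f",np.round(f,1),"w",o["gripper_width"])
E
python3 - <<'E'
from h import *
grasp(20)
bot.move_to([*toW((-.14,.084),pp),.12],RT)
print(bot.observe()["clock"])
push((-.137,.084),(-.104,.084))
W=toW((-.08,.14),pp); bot.movel([*W,.1],RT,vel=.2)
im,d,S=sinks(); save("t2",im)
for s in S: print(s[0],"pan",np.round(toP(s[1],pp),4),np.round(toP(s[2],pp),4),round(s[3]))
cv2.imwrite("pics/t2c.png",cv2.resize(im[130:280,270:450,::-1],None,fx=4,fy=4))
E
```

```text
3.4
t 5.7 f0 [-0.7  0.1 -0.3] f [-0.5 -0.   0.3] w -4.115546679688621e-05
```

View pics/t2c.png

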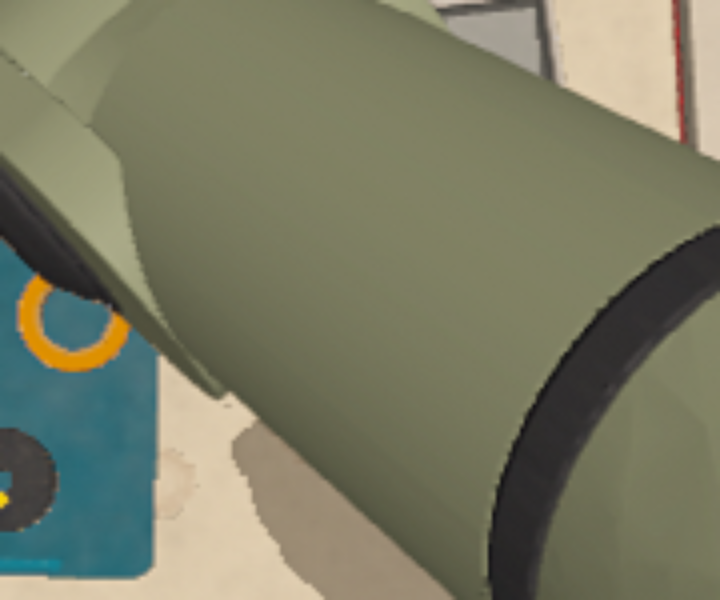

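The arm hides the work area from the top camera, so I'll check with the scene and wrist cameras.

Run:
```python
from h import *
im,d,S=sinks("scene"); save("s2",im)
for s in S: print(s[0],"pan",np.round(toP(s[1],pp),4),np.round(toP(s[2],pp),4),round(s[3]))
w,_=imaging.grab_frame("wrist")
a=cv2.resize(im[150:330,250:470],(600,491)); 
cv2.imwrite("pics/s2c.png",np.vstack([a[:300],cv2.resize(w,(600,300))])[:,:,::-1])
```

```text
0.77 pan [-0.0799  0.0826] [-0.0793  0.0858] 7
0.74 pan [-0.2103 -0.0047] [-0.2103 -0.0024] 18
0.67 pan [-0.1017 -0.0827] [-0.1014 -0.0805] 88
```

View pics/s2c.png

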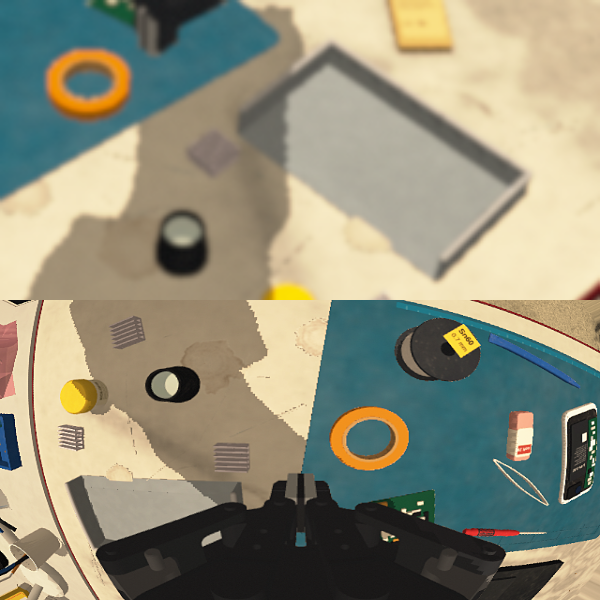

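Scene and wrist views show sink 1 square in front of the pan at (-0.080, 0.083) in the pan frame, with everything else untouched. Next, the side push.

```bash
cat >> h.py <<'E'
def look(tag=""):
    im,d,S=sinks("scene")
    for s in S: print(tag,s[0],np.round(toP(s[1],pp),4),np.round(toP(s[2],pp),4),round(s[3]))
    return im
E
python3 - <<'E'
from h import *
push((-.080,.125),(-.080,.0725)); look("side1")
push((-.118,.045),(-.014,.045)); 
bot.movel([*toW((-.10,.10),pp),.1],RT,vel=.2); im=look("in1")
w,_=imaging.grab_frame("wrist")
cv2.imwrite("pics/s3c.png",np.vstack([cv2.resize(im[150:270,250:470],(600,327)),cv2.resize(w[:300],(600,270))])[:,:,::-1])
E
```

```text
t 9.0 f0 [-0.3 -0.2  0.2] f [0.  0.9 0.8] w -0.0004470399814291313
side1 0.87 [-0.1015 -0.0823] [-0.1015 -0.0822] 84
side1 0.68 [-0.0788  0.0444] [-0.0738  0.0473] 5
side1 0.59 [-0.211  -0.0052] [-0.2107 -0.0047] 18
t 12.7 f0 [ 0.9 -0.5 -0.3] f [ 0.4 -0.2  0.4] w -0.00018049038927609563
in1 0.76 [0.0084 0.0447] [0.0087 0.0449] 8
in1 0.61 [-0.21   -0.0045] [-0.21   -0.0029] 18
in1 0.18 [-0.0999  0.1862] [-0.0984  0.187 ] 20
```

View pics/s3c.png

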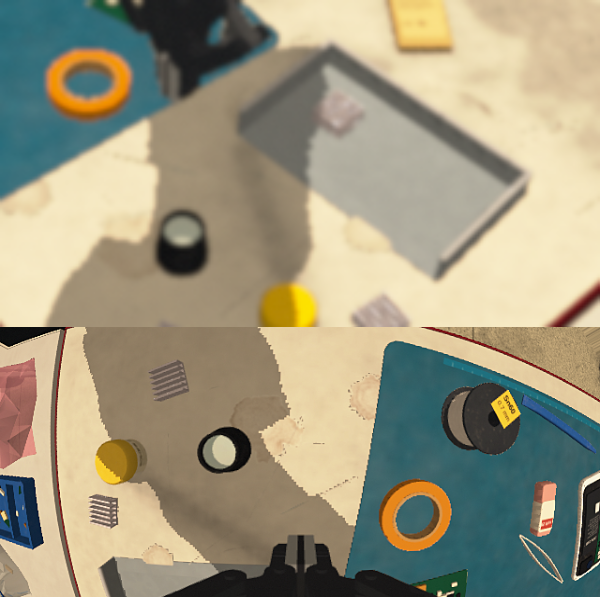

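Sink 1 lies in the pan at (0.008, 0.045). Sink 2 next, by the same route mirrored.

Run:
```python
from h import *
push((-.136,-.085),(-.104,-.085)); look("s2")
push((-.080,-.126),(-.080,-.0725)); look("side2")
push((-.118,-.045),(-.014,-.045)); look("in2")
```

```text
t 16.5 f0 [ 0.8 -0.   1.1] f [ 0.  -0.8  0.2] w 8.405029249676038e-05
s2 0.72 [-0.2102 -0.0042] [-0.2069 -0.0008] 18
s2 0.68 [-0.1092 -0.0353] [-0.0556  0.0075] 37
s2 0.42 [-0.0856 -0.0843] [-0.0903 -0.0797] 20
t 19.3 f0 [0.3 0.3 0.5] f [0.3 0.1 0.2] w 2.09703176666958e-05
side2 0.74 [-0.2105 -0.0048] [-0.2101 -0.0042] 20
side2 0.61 [-0.0782 -0.0489] [-0.0771 -0.0486] 5
t 23.0 f0 [-0.6 -0.3  0.6] f [ 0.9  0.6 -0.1] w 0.0002306831071386061
in2 0.73 [0.0081 0.0443] [0.0085 0.044 ] 7
in2 0.65 [ 0.0073 -0.0494] [ 0.0028 -0.0488] 3
in2 0.52 [-0.21   -0.0043] [-0.2101 -0.0027] 19
```

Run:
```python
from h import *
bot.movel([*toW((-.12,-.002),pp),.11],RT,vel=.2)
push((-.252,-.0025),(-.190,-.0015)); im=look("s3")
bot.movel([*toW((-.24,-.0),pp),.12],RT,vel=.2); im=look("s3b"); w,_=imaging.grab_frame("wrist")
cv2.imwrite("pics/s4c.png",np.vstack([cv2.resize(im[170:300,250:470],(600,355)),cv2.resize(w[:245],(600,230))])[:,:,::-1])
```

```text
t 27.1 f0 [ 0.7  0.4 -0.2] f [-0.4 -0.3 -0. ] w 0.00021112336886937771
s3 0.81 [ 0.0086 -0.0486] [ 0.0089 -0.0467] 5
s3 0.73 [0.0081 0.0444] [0.0092 0.0445] 6
s3 0.49 [-0.1667 -0.0077] [-0.1667 -0.0049] 6
s3b 0.7 [0.0077 0.0446] [0.0088 0.0474] 6
s3b 0.58 [-0.1663 -0.0072] [-0.1633 -0.0039] 5
s3b 0.5 [ 0.0085 -0.0487] [ 0.0143 -0.0488] 5
s3b 0.19 [ 0.0246 -0.0059] [0.0118 0.0076] 5
```

View pics/s4c.png

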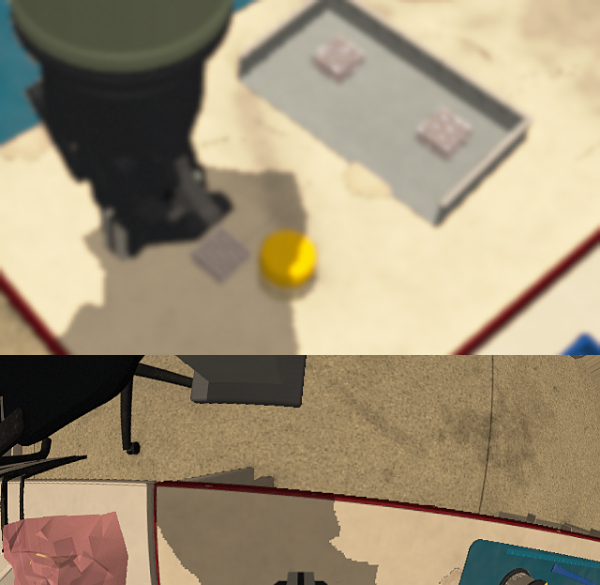

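Sink 3 is squared up at (-0.166, -0.006), about 7 mm clear of the jar. I'll finish with a slight leftward slant.

Run:
```python
from h import *
push((-.206,-.005),(-.014,-.0005),v=.07)
look("in3")
bot.move_j([-72.605,29.874,-2.08,91.645,1.215,58.505,-6.463]); print(bot.observe()["clock"])
im,d,S=sinks("top"); save("t5",im)
for s in S: print("top",s[0],np.round(toP(s[1],pp),4),np.round(s[1][2],4),round(s[3]))
for n in ("flux_jar","loupe","tape_roll","solder_spool","eraser_block"):
    for r in nets.silhouettes(n,"top")[:2]:
        P=world("top",d,r["region"]); Q=P[P[:,2]>np.percentile(P[:,2],95)-.006]; print(n,round(r["p"],2),np.round(Q.mean(0),3))
cv2.imwrite("pics/t5c.png",cv2.resize(im[120:300,200:460,::-1],None,fx=3,fy=3,interpolation=cv2.INTER_CUBIC))
```

```text
t 32.3 f0 [0.2 0.2 1. ] f [ 0.3  0.1 -0. ] w -6.538040945942894e-05
in3 0.77 [0.0075 0.0451] [0.0087 0.0474] 2
in3 0.74 [ 0.0084 -0.0486] [ 0.0087 -0.0463] 7
in3 0.72 [ 0.0086 -0.003 ] [ 0.0082 -0.0004] 6
34.4417
top 0.74 [0.0096 0.0459] 0.0138 2
top 0.42 [ 0.0094 -0.0464] 0.0138 5
flux_jar 0.5 [0.502 0.169 0.032]
loupe 0.5 [0.492 0.255 0.027]
tape_roll 0.85 [0.531 0.4   0.014]
solder_spool 0.62 [0.442 0.443 0.038]
solder_spool 0.21 [0.492 0.255 0.027]
eraser_block 0.88 [0.51  0.552 0.016]
```

View pics/t5c.png

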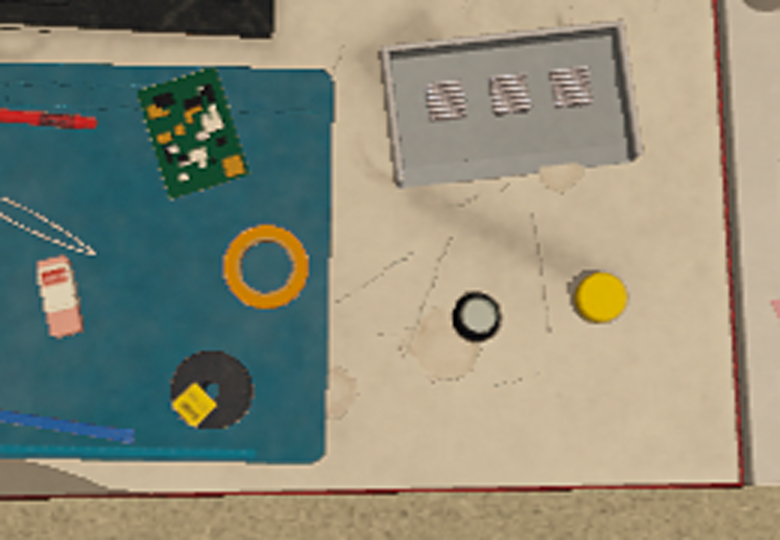

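All three sinks lie in a row on the pan floor (crop pixels about 445,100, 508,95 and 571,88). The jar and loupe are where they started.

```bash
python3 -c "
from station import bot
print(bot.job_done())"
```

```text
the job is handed in; nothing more can be done
None
```

The job is handed in: all three heat sinks lie on the pan floor well past the lip, pushed and never lifted, and the jar, loupe and other bench items show no measurable shift; about 34 s of the 64 s were used.

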